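# Lay the air tank down in its cleaning cradle

## Task

Slide the standing green air tank across the bench until it stands squarely against the middle of the cradle's yellow sill, tip it over the sill so that it lies on its side in the V of the cradle with its yellow-banded head towards the red end stop, then push it along until its head is fully home against the stop, and let go. It is too fat to grip, so push it; it must not fall over anywhere else. Leave the tin, the timber chock, the metal pot and the wire brush where they are.

Things in the scene. Friction and masses are not known exactly. Their poses are not given: they have to be found in the camera images.
- tank: Green closed rigid air tank, 90 mm diameter, 190 mm long, 0.5 to 0.85 kg evenly spread, standing loose on its flat foot. Origin: centre of the foot face; z runs along its axis to the head (up at the start; yellow band near the head). Pushed low (contact below about 45 mm) it slides upright; pushed high (120 mm and up) against the sill it tips over it. Lying, it slides along the V.
- tank_head (a point): Centre of the tank's flat head face, 190 mm from the foot along the axis.
- cradle: Cradle bolted to the bench, 212 mm long, 130 mm wide, open at the sill end: two rubber-faced rails form a 90-degree V from x = 13 to 197 mm, upper edges 53 mm above the bench, 56 mm either side. Origin: on the bench under the sill's outer face, mid-width; x points from sill to end stop (the way the tank is tipped), y across, z up. Home, the tank's axis is at y = 0, z = 67 mm, foot x = 10, head x = 200.
- sill (a point): Middle of the top outer edge of the yellow sill (8 mm thick, 20 mm high, 130 mm wide), the edge over which the tank tips. Standing against it, the tank's axis is 45 mm outside it. Just tipped, the tank's foot overhangs outside the sill by some 10 to 60 mm; when seated its underside is 2 mm above the sill.
- stop (a point): Point on the inner face of the red end stop (plate 100 mm wide, 12 mm thick, top 85 mm above the bench), 200 mm along the cradle from the sill's outer face, 67 mm above the bench: where the centre of the tank's head must come.
- tin: Bystander: closed blue and steel tin, 73 mm in diameter, 55 mm high, loose. Origin: centre of its underside.
- chock: Bystander: stepped timber chock, 80 x 55 mm (x, y), 45 mm high on its +x half, 30 mm on the rest, loose, turned any way. Origin: centre of its underside.
- pot: Bystander: open steel pot, 70 mm in diameter, 55 mm high, loose. Origin: centre of its underside.
- brush: Bystander: wooden wire brush lying on its bristles, 200 mm long along its x, 42 mm wide over the dark bristles (+x half), 22 mm at the handle, 28 mm high, loose. Origin: centre of its underside.
Things that resemble listed ones, but are neither listed nor needed, are in the scene too. What is shaped like the tank but purple is not meant.

How it is judged:
By the outcome, as a careful person would: the job done as asked, in the order asked, and still so for the second after the job is handed in, with the robot touching nothing.
It also fails if it takes over 72 s, if anything falls off the work surface, if the arm or the gripper's body presses on something with over 40 N, if the wrist force passes 120 N, or if a joint passes its speed limit or range.

## Robot

A 6-joint arm with a two-finger parallel gripper is mounted at the origin on the work surface. World frame = base frame: x ahead of the robot, y to its left, z up, the work surface at z = 0. Lengths are in m, angles in rad, forces in N, time in s.
With the tool pointing down it reaches from about 0.35 to 0.975 m from the base axis. Payload 17.4 kg.
Tool frame: the origin (TCP) lies on the centre line of the jaws, within the pads' length; the fingertips stand 17 mm ahead of it and the grasp point (between the pads) lies 2 mm behind it; y points along the fingers, x is the direction in which the jaws open and shut, and the axes are right-handed (so a half turn about y gives the same grasp; the last joint's range is limited). The gripper opens to 85 mm and grips with 20 to 120 N. Pads are 22 mm wide; open, the fingers measure 114 mm over their backs; the gripper's body (76 mm by 85 mm) begins 54 mm behind the grasp point. The pads swing forward as they close: fully open they stand 13 mm farther back than shut.
Start: joints at [1.128, 0.116, 1.442, -0, 1.584, -0.038], TCP at [0.266, 0.62, 0.248] pointing down, gripper open.
Joint ranges: [-2.83, 2.83], [-0.83, 2.19], [0.07, 2.5], [-1.14, 4.28], [0.01, 3], [-2.97, 2.97]. Speed limits (rad/s): [1.89, 1.89, 2.22, 3.14, 3.14, 3.14].

## Interface

Orientations are given as a unit quaternion [x, y, z, w].
In Python, from bench import robot, set_gripper, planner, vision, workorder gives the robot as it stands. Calls block until the motion is done:
- robot.movep(position, orientation): joint-space move of the TCP to a pose.
- robot.servo_line(position, rotation=None, max_speed=0.15): straight line of the TCP; rotation=None keeps the orientation; max_speed is the mean speed in m/s.
- robot.move_j(angles): joint-space move.
- set_gripper(opening): finger opening in m; the grip force is fixed at half the most; returns when the fingers have stopped.
- robot.sleep(seconds).
- planner.inverse_kinematics(position, orientation): joint angles nearest the present ones, or None.
- robot.observe(): the state.
- vision.camera(name): name is "scene" or "side" or "wrist"; returns (picture, depth): 384x512x3 uint8, red, green, blue; 384x512 float32, m along the optical axis (not along the pixel's ray), 0 where there is no reading.
- vision.camera_info(name): a dict with "camera_matrix" (3x3 intrinsics, pixels), "R" (3x3) and "t" (3): a world point X has camera coordinates R X + t; the wrist camera has in their place "tool_from_camera" (4x4, takes a point from camera to tool coordinates, whose origin is the TCP and whose axes are the tool frame's). Camera axes: x right, y down, z forward; pixel columns grow to the right and rows downward; lengths in m; the calibration is good to about 2 mm. A picture is of the moment at which its call begins: read the wrist's pose just before it. camera_info takes no time and is no camera call.
A pose or a line that the arm cannot do raises robot.MotionError and nothing moves.
- workorder.finish_job(): hands the job in, once; it reports no verdict.
The state is a dict: "time": time; "joint_positions": joint angles; "qvel": joint speeds; "joint_torque": joint torques, N m; "eef_pos": TCP position; "tool_rot": TCP orientation; "wrist_force": force on the tool from outside, world axes, zero at the start; "wrist_torque": the same for the moment, N m; "width": finger opening in m.
Only numpy, scipy, OpenCV 4.12 (cv2) and the standard library are available. Lean on these libraries where they do the work, as an engineer would, in place of code of your own. Each camera call takes 0.05 s, during which the arm holds its last target.

## Working session

There is one attempt and no reset: what is moved stays moved. The work goes in short steps, each a Python script; the robot and the scene stay as the last script left them, time stands still between calls to the robot, and variables do not carry over. Pictures are saved under pics/ and viewed, and the job is handed in when it is done.

```bash
ls; mkdir -p pics; python3 - <<'E'
from bench import robot, vision
import cv2
for n in ["scene","side"]:
    p,d=vision.camera(n); cv2.imwrite(f"pics/{n}0.png",p[:,:,::-1])
    i=vision.camera_info(n); print(n,i)
s=robot.observe(); print(s['time'],s['eef_pos'],s['tool_rot'],s['wrist_force'])
print(vision.camera_info("wrist"))
E
```

```text
pics
scene {'camera_matrix': array([[403.15641647,   0.        , 244.10520305],
       [  0.        , 403.15641647, 189.13416994],
       [  0.        ,   0.        ,   1.        ]]), 'R': array([[ 6.67247102e-01,  7.44836176e-01,  6.13316398e-04],
       [ 6.16800999e-01, -5.52087295e-01, -5.61031324e-01],
       [-4.17537822e-01,  3.74724819e-01, -8.27794345e-01]]), 't': array([-0.37612185, -0.27011285,  1.38055189])}
side {'camera_matrix': array([[378.7244011 ,   0.        , 253.16002529],
       [  0.        , 378.7244011 , 189.22314668],
       [  0.        ,   0.        ,   1.        ]]), 'R': array([[ 0.83429046, -0.55123954,  0.0097162 ],
       [-0.3560227 , -0.55212235, -0.75392888],
       [ 0.42095994,  0.62553648, -0.65688419]]), 't': array([-0.46754141,  0.27999691,  0.79584353])}
0.1 [0.26578613 0.62032032 0.24763464] [ 0.59049236  0.38897769 -0.38959045 -0.5901139 ] [-0.01221818  0.20841958 -0.2067915 ]
{'camera_matrix': array([[303.94730758,   0.        , 253.23521414],
       [  0.        , 303.94730758, 187.39040538],
       [  0.        ,   0.        ,   1.        ]]), 'tool_from_camera': array([[ 9.99999947e-01,  7.76829558e-06, -3.26209491e-04,
         5.99775206e-04],
       [ 3.13092857e-04, -3.04408320e-01,  9.52541588e-01,
        -1.25610966e-01],
       [-9.19012586e-05, -9.52541639e-01, -3.04408306e-01,
         7.82022768e-02],
       [ 0.00000000e+00,  0.00000000e+00,  0.00000000e+00,
         1.00000000e+00]])}
```

View pics/scene0.png

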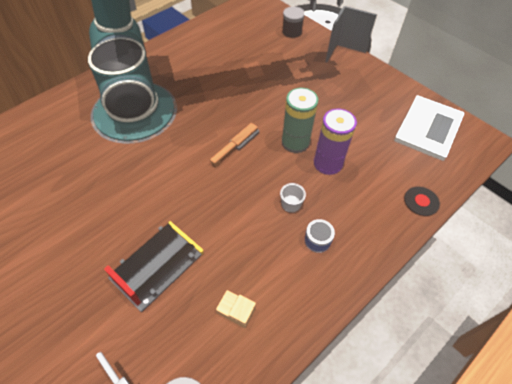

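View pics/side0.png

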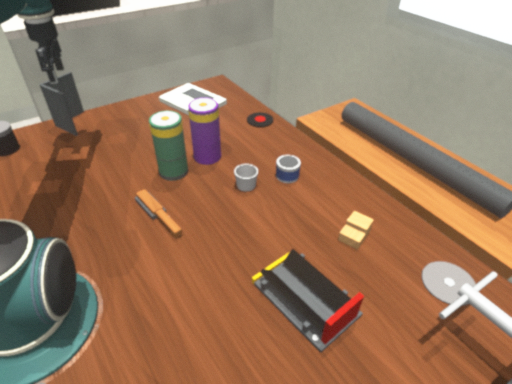

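The scene view shows the green tank at (299,120), with the purple lookalike beside it at (335,140). The cradle is at (155,263), with its yellow sill at (186,237) and red stop at (120,283). The brush is at (235,145), the pot at (292,197), the tin at (320,235) and the chock at (236,307). Next I'll build a top-down map from the depth images.

```bash
cat > h.py <<'E'
import numpy as np, cv2
from bench import robot, set_gripper, planner, vision, workorder
from scipy.spatial.transform import Rotation as Rot
def cloud(n):
    p,d=vision.camera(n); i=vision.camera_info(n); K=i['camera_matrix']
    v,u=np.mgrid[0:384,0:512]
    X=np.stack([(u-K[0,2])/K[0,0]*d,(v-K[1,2])/K[1,1]*d,d],-1)
    W=(X-i['t'])@i['R']; W[d==0]=np.nan
    return p,W
def topmap(n,fn=None,x0=0.1,x1=1.1,y0=-.5,y1=.75,res=.002):
    p,W=cloud(n); m=np.isfinite(W[...,2])&(W[...,2]<.5)
    P=W[m];C=p[m]; o=np.argsort(P[:,2]);P=P[o];C=C[o]
    H=np.zeros((int((x1-x0)/res),int((y1-y0)/res),3),np.uint8)
    r=((x1-P[:,0])/res).astype(int);c=((y1-P[:,1])/res).astype(int)
    k=(r>=0)&(r<H.shape[0])&(c>=0)&(c<H.shape[1])
    H[r[k],c[k]]=C[k]
    if fn: cv2.imwrite(fn,cv2.dilate(H,np.ones((2,2)))[:,:,::-1])
    return p,W
E
python3 - <<'E'
from h import *
for n in ["scene","side"]:
    p,W=topmap(n,f"pics/top_{n}.png",res=.0025)
    np.savez(f"{n}0.npz",p=p,W=W)
    hsv=cv2.cvtColor(p,cv2.COLOR_RGB2HSV); z=W[...,2]
    for nm,lo,hi,zl,zh in [("yellow",(20,150,120),(32,255,255),.012,.03),("red",(0,180,100),(6,255,255),.03,.095),("green",(60,60,30),(90,255,255),.03,.15),("purple",(125,80,40),(155,255,255),.03,.15)]:
        m=cv2.inRange(hsv,lo,hi)>0
        m&=(z>zl)&(z<zh)&(W[...,0]>.2)
        P=W[m]; print(n,nm,m.sum(),np.nanmedian(P,0).round(3),P.min(0).round(3),P.max(0).round(3))
    m=(z>.18)&(z<.2)&(W[...,0]>.2); 
    q=cv2.connectedComponentsWithStats(m.astype(np.uint8))
    for k in range(1,q[0]):
        if q[2][k,4]>60:
            P=W[q[1]==k]; print(n,"top",q[3][k].round(),q[2][k,4],((P.min(0)+P.max(0))/2).round(4),P.mean(0).round(4))
E
```

```text
scene yellow 18 [ 0.536 -0.168  0.017] [ 0.45  -0.176  0.014] [ 0.576 -0.159  0.021]
scene red 39 [ 0.548 -0.372  0.084] [ 0.5   -0.378  0.068] [ 0.582 -0.361  0.087]
  return np.nanmean(a, axis, out=out, keepdims=keepdims)
Traceback (most recent call last):
ValueError: zero-size array to reduction operation minimum which has no identity
```

```bash
python3 - <<'E'
from h import *
for n in ["scene","side"]:
    p,W=topmap(n,f"pics/top_{n}.png",res=.0025)
    np.savez(f"{n}0.npz",p=p,W=W)
    hsv=cv2.cvtColor(p,cv2.COLOR_RGB2HSV); z=W[...,2]
    for nm,lo,hi,zl,zh in [("yellow",(20,150,100),(34,255,255),.0,.03),("red",(0,180,100),(6,255,255),.03,.095)]:
        m=(cv2.inRange(hsv,lo,hi)>0)|((cv2.inRange(hsv,(174,180,100),(180,255,255))>0) if nm=="red" else False)
        m&=(z>zl)&(z<zh)&(W[...,0]>.3)
        P=W[m]; print(n,nm,m.sum(),np.nanmedian(P,0).round(3),P.min(0).round(3),P.max(0).round(3))
    m=(W[...,0]>.25)&(z>.015)&(z<.25)&(W[...,0]<1.1)&(W[...,1]>-.6)&(W[...,1]<.55)
    q=cv2.connectedComponentsWithStats(m.astype(np.uint8))
    for k in range(1,q[0]):
        if q[2][k,4]>60:
            P=W[q[1]==k]; t=np.percentile(P[:,2],97);T=P[P[:,2]>t-.008]
            print(n,q[3][k].round(),q[2][k,4],"zmax",t.round(3),"topmid",((T.min(0)+T.max(0))/2).round(3),"ext",(T.max(0)-T.min(0)).round(3),"all",P.min(0).round(3),P.max(0).round(3))
E
```

```text
scene yellow 23 [ 0.536 -0.17   0.018] [ 0.449 -0.175  0.013] [ 0.576 -0.159  0.021]
scene red 37 [ 0.541 -0.372  0.084] [ 0.505 -0.377  0.066] [ 0.582 -0.361  0.087]
scene [299. 118.] 1739 zmax 0.192 topmid [0.469 0.305 0.189] ext [0.09  0.088 0.01 ] all [0.424 0.258 0.015] [0.515 0.35  0.194]
scene [335. 140.] 1855 zmax 0.192 topmid [0.596 0.321 0.189] ext [0.088 0.089 0.01 ] all [0.551 0.274 0.015] [0.641 0.366 0.194]
scene [235. 143.] 481 zmax 0.03 topmid [0.352 0.145 0.028] ext [0.049 0.196 0.011] all [0.327 0.046 0.015] [0.377 0.243 0.033]
scene [293. 196.] 405 zmax 0.056 topmid [0.623 0.129 0.053] ext [0.07  0.068 0.01 ] all [0.588 0.095 0.015] [0.658 0.163 0.058]
scene [320. 235.] 698 zmax 0.058 topmid [0.755 0.098 0.055] ext [0.07  0.071 0.011] all [0.721 0.061 0.015] [0.791 0.133 0.061]
scene [151. 262.] 2426 zmax 0.085 topmid [ 0.534 -0.368  0.083] ext [0.099 0.022 0.011] all [ 0.448 -0.38   0.015] [ 0.594 -0.156  0.089]
scene [236. 308.] 836 zmax 0.047 topmid [ 0.768 -0.189  0.044] ext [0.058 0.064 0.01 ] all [ 0.706 -0.234  0.015] [ 0.797 -0.157  0.049]
scene [111. 370.]
[... 632 characters left out ...]
715 0.06  0.015] [0.787 0.132 0.058]
side [246. 175.] 441 zmax 0.054 topmid [0.62  0.13  0.052] ext [0.069 0.069 0.01 ] all [0.585 0.095 0.015] [0.654 0.164 0.057]
side [158. 211.] 569 zmax 0.029 topmid [0.348 0.147 0.026] ext [0.047 0.201 0.009] all [0.324 0.045 0.015] [0.371 0.248 0.031]
side [356. 228.] 693 zmax 0.046 topmid [ 0.765 -0.188  0.043] ext [0.06  0.064 0.009] all [ 0.701 -0.233  0.016] [ 0.795 -0.155  0.047]
side [314. 295.] 3366 zmax 0.085 topmid [ 0.531 -0.368  0.082] ext [0.101 0.022 0.01 ] all [ 0.445 -0.379  0.015] [ 0.59  -0.159  0.087]
side [481. 305.] 1353 zmax 0.124 topmid [ 0.736 -0.521  0.121] ext [0.168 0.102 0.01 ] all [ 0.652 -0.578  0.099] [ 0.823 -0.47   0.126]
```

View pics/top_scene.png

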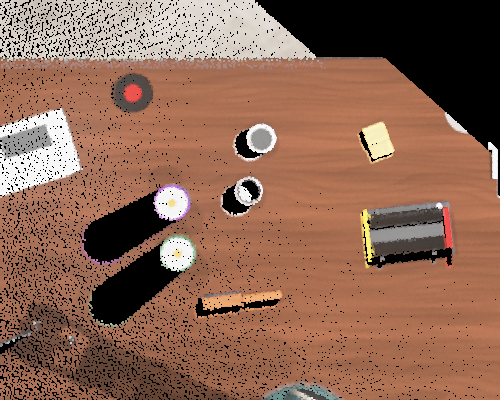

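View pics/top_side.png

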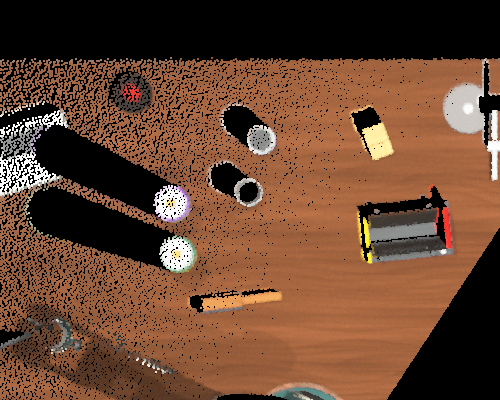

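```bash
python3 - <<'E'
from h import *
for n in ["scene","side"]:
    f=np.load(f"{n}0.npz"); W=f['W'];z=W[...,2]
    m=(z>.012)&(z<.1)&(W[...,0]>.42)&(W[...,0]<.63)&(W[...,1]<-.13)&(W[...,1]>-.41)
    P=W[m]; r=cv2.minAreaRect(P[:,:2].astype(np.float32)*1000); print(n,r)
    T=P[P[:,2]>.07]; print(cv2.minAreaRect(T[:,:2].astype(np.float32)*1000))
    R=P[(P[:,2]>.047)&(P[:,2]<.058)]; print("rails",cv2.minAreaRect(R[:,:2].astype(np.float32)*1000))
    p=f['p'];hsv=cv2.cvtColor(p,cv2.COLOR_RGB2HSV)
    Y=(cv2.inRange(hsv,(20,120,80),(36,255,255))>0)&m&(z<.026)
    Q=W[Y]; print("sill",len(Q),cv2.minAreaRect(Q[:,:2].astype(np.float32)*1000))
p=np.load("scene0.npz")['p']; a=cv2.resize(p[70:190,230:380],None,fx=4,fy=4,interpolation=2); b=cv2.resize(p[205:320,90:215],None,fx=4,fy=4,interpolation=2)
cv2.imwrite("pics/cropT.png",a[:,:,::-1]);cv2.imwrite("pics/cropC.png",b[:,:,::-1])
E
```

```text
scene ((523.8915405273438, -269.80242919921875), (130.94921875, 215.21783447265625), 6.608274936676025)
((534.2545166015625, -368.79345703125), (100.23356628417969, 11.64042854309082), 6.520879745483398)
rails ((525.8915405273438, -275.71685791015625), (101.94361877441406, 198.0107879638672), 5.974758625030518)
sill 140 ((512.0924072265625, -167.60989379882812), (128.9178924560547, 9.31442642211914), 6.3944091796875)
side ((519.461181640625, -268.14617919921875), (130.11500549316406, 213.5874481201172), 5.817103862762451)
((530.6951904296875, -367.69287109375), (101.35608673095703, 12.940735816955566), 6.072092056274414)
rails ((519.5535888671875, -275.38421630859375), (99.28990173339844, 199.5331573486328), 6.494148254394531)
sill 149 ((500.84814453125, -169.69207763671875), (113.06721496582031, 13.918362617492676), 6.164546966552734)
```

View pics/cropT.png

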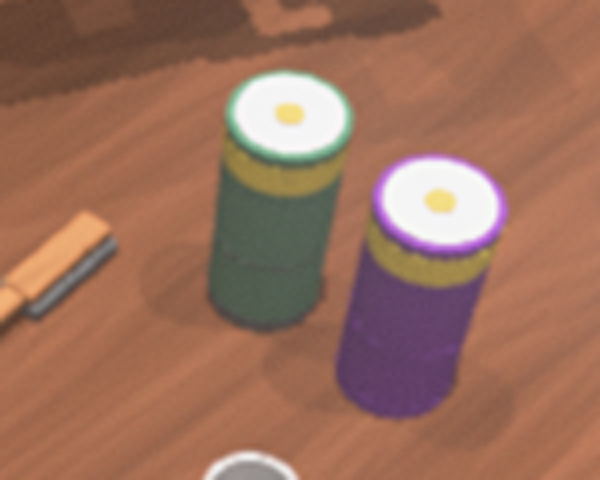

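View pics/cropC.png

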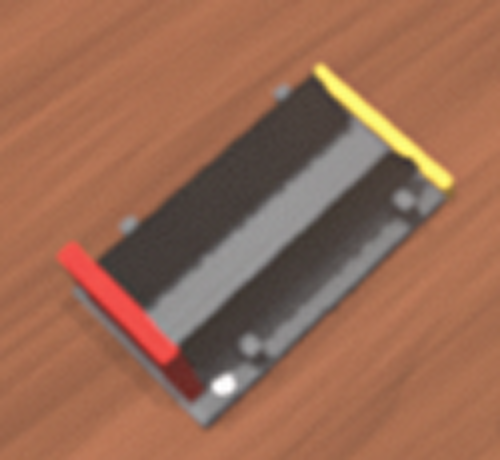

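The green tank at scene (299,120) is the target, and the crop confirms it: green body, yellow band at the top. The one at (335,140) is the purple lookalike. The sill is the yellow bar and the stop is the red plate. The cradle axis points almost along the direct push line. Next I'll check reachability.

```bash
cat >> h.py <<'E'
O=np.array([.510,-.1635]); TH=np.deg2rad(6.3)
c=np.array([np.sin(TH),-np.cos(TH)]); l=np.array([-c[1],c[0]])
def w(x,y,z): return np.r_[O+c*x+l*y,z]
def quat(a,sgn=1,yaw=0):
    a=np.deg2rad(a); C=Rot.from_euler('z',yaw).apply(np.r_[c,0]); L=np.cross([0,0,1],C)
    d=np.cos(a)*C-np.sin(a)*np.array([0,0,1]); x=sgn*L; z=np.cross(x,d)
    return Rot.from_matrix(np.c_[x,d,z]).as_quat()
def st(t=""):
    s=robot.observe(); P=s['eef_pos'][:2]-O
    print(t,"t",round(s['time'],2),"cradle",np.round([P@c,P@l,s['eef_pos'][2]],4),"F",np.round(s['wrist_force'],1),"w",round(s['width'],4)); return s
E
python3 - <<'E'
from h import *
pts=[(-.56,.0087,.15),(-.56,.0087,.03),(-.3,.005,.03),(-.12,0,.03),(-.15,0,.14),(-.03,0,.17),(.02,0,.19),(-.1,0,.067),(-.01,0,.067)]
for a in (20,30,40,50,60):
  for s in (1,-1):
    print(a,s)
    for p in pts:
        q=planner.inverse_kinematics(w(*p),quat(a,s)); print("  ",p,None if q is None else np.round(q,2))
E
```

```text
20 1
   (-0.56, 0.0087, 0.15) [ 0.95  0.51  1.42 -0.83  2.14  0.74]
   (-0.56, 0.0087, 0.03) [ 0.95  0.65  1.44 -0.77  2.03  0.87]
   (-0.3, 0.005, 0.03) [ 0.67  0.35  1.88 -0.95  1.75  0.82]
   (-0.12, 0, 0.03) None
   (-0.15, 0, 0.14) [ 0.43  0.03  2.03 -1.11  1.67  0.57]
   (-0.03, 0, 0.17) None
   (0.02, 0, 0.19) None
   (-0.1, 0, 0.067) None
   (-0.01, 0, 0.067) None
20 -1
   (-0.56, 0.0087, 0.15) [ 0.95  0.51  1.42 -0.83  2.14 -2.4 ]
   (-0.56, 0.0087, 0.03) [ 0.95  0.65  1.44 -0.77  2.03 -2.27]
   (-0.3, 0.005, 0.03) [ 0.67  0.35  1.88 -0.95  1.75 -2.32]
   (-0.12, 0, 0.03) None
   (-0.15, 0, 0.14) [ 0.43  0.03  2.03 -1.11  1.67 -2.57]
   (-0.03, 0, 0.17) None
   (0.02, 0, 0.19) None
   (-0.1, 0, 0.067) None
   (-0.01, 0, 0.067) None
30 1
   (-0.56, 0.0087, 0.15) [ 0.94  0.44  1.44 -0.72  2.04  0.76]
   (-0.56, 0.0087, 0.03) [ 0.94  0.57  1.48 -0.67  1.91  0.88]
   (-0.3, 0.005, 0.03) [ 0.64  0.26  1.9  -0.85  1.65  0.77]
   (-0.12, 0, 0.03) [ 0.33  0.11  2.08 -1.02  1.43  0.65]
   (-0.15, 0, 0.14) [ 0.39 -0.05  2.02 -0.98  1.59  0.49]
   (-0.03, 0, 0.17) [ 0.16 -0.14  2.06 -1
[... 3043 characters left out ...]
]
   (-0.15, 0, 0.14) [ 0.2  -0.21  1.99 -0.53  1.43  0.18]
   (-0.03, 0, 0.17) [-0.05 -0.24  1.97 -0.53  1.35 -0.06]
   (0.02, 0, 0.19) [-0.15 -0.23  1.93 -0.52  1.33 -0.16]
   (-0.1, 0, 0.067) [ 0.09 -0.14  2.07 -0.55  1.26  0.17]
   (-0.01, 0, 0.067) [-0.09 -0.13  2.05 -0.56  1.17  0.01]
60 -1
   (-0.56, 0.0087, 0.15) [ 0.84  0.21  1.55 -0.39  1.73 -2.41]
   (-0.56, 0.0087, 0.03) [ 0.84  0.32  1.63 -0.38  1.56 -2.34]
   (-0.3, 0.005, 0.03) [ 0.48  0.02  1.98 -0.5   1.37 -2.62]
   (-0.12, 0, 0.03) [ 0.14 -0.09  2.09 -0.56  1.22 -2.9 ]
   (-0.15, 0, 0.14) [ 0.2  -0.21  1.99 -0.53  1.43 -2.96]
   (-0.03, 0, 0.17) None
   (0.02, 0, 0.19) None
   (-0.1, 0, 0.067) None
   (-0.01, 0, 0.067) None
```

```bash
python3 - <<'E'
from h import *
set_gripper(.060)
Q=quat(40)
robot.movep(w(-.60,.0105,.16),Q); st()
robot.servo_line(w(-.585,.0105,.032),max_speed=.1); st()
for n in ["scene","side"]:
    p,d=vision.camera(n); cv2.imwrite(f"pics/{n}1.png",p[:,:,::-1])
E
```

```text
t 1.71 cradle [-0.6006  0.0103  0.1606] F [-0.1  1.3  0.2] w 0.0602
 t 3.15 cradle [-0.5853  0.0107  0.0327] F [-0.1 -0.3  0. ] w 0.0601
```

View pics/side1.png

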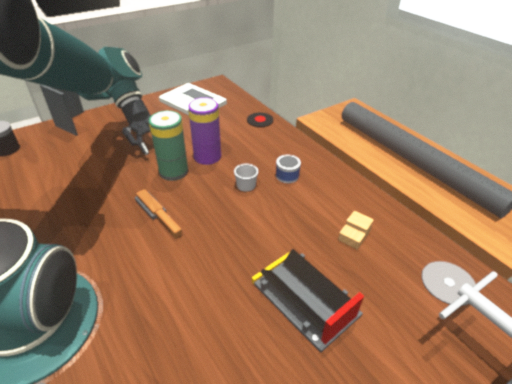

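View pics/scene1.png

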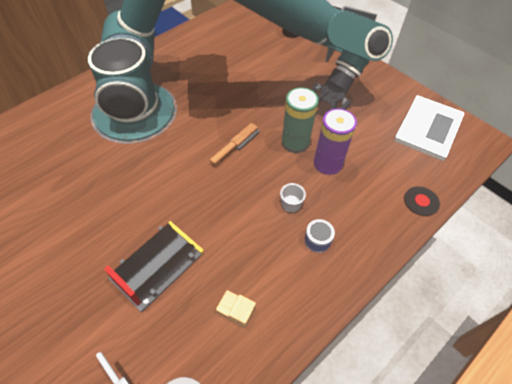

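The gripper is low behind the green tank, at side (138,140) and scene (333,95). It's clear of the purple one. Pushing now.

```bash
python3 - <<'E'
from h import *
robot.servo_line(w(-.49,.0085,.032),max_speed=.05); st()
for n in ["scene","side"]:
    p,d=vision.camera(n); cv2.imwrite(f"pics/{n}2.png",p[:,:,::-1])
    p,W=cloud(n); z=W[...,2]
    m=(z>.18)&(z<.2)&(W[...,1]<.38)&(W[...,1]>-.3)&(W[...,0]>.4)&(W[...,0]<.545)&(p.min(-1)>150)
    P=W[m][:,:2]; mid=(P.min(0)+P.max(0))/2; print(n,m.sum(),mid,np.ptp(P,0),((mid-O)@c,(mid-O)@l))
E
```

```text
t 5.3 cradle [-0.4901  0.0085  0.032 ] F [-0.4  2.7  0.5] w 0.0596
scene 464 [0.467384   0.27833519] [0.08384424 0.084903  ] (np.float64(-0.44384336579974665), np.float64(0.006125839019655925))
side 362 [0.46915336 0.28054853] [0.08166933 0.0824704 ] (np.float64(-0.4458491759037319), np.float64(0.008127390344149926))
```

```bash
python3 -c "
import cv2,numpy as np
a=cv2.imread('pics/scene2.png')[50:210,200:420];b=cv2.imread('pics/side2.png')[60:220,90:310]
cv2.imwrite('pics/c2.png',cv2.resize(np.hstack([a,b]),(792,288),interpolation=2))"
```

```text
(no output)
```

View pics/c2.png

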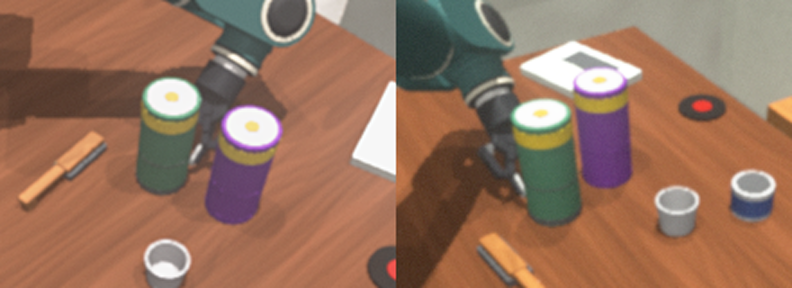

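The tank is upright, seated between both fingers and slid about 26 mm. The brush, purple tank and pot are clear. Continuing.

```bash
cat >> h.py <<'E'
def tank(tag=None):
    for n in ["scene","side"]:
        p,W=cloud(n); z=W[...,2]
        if tag: cv2.imwrite(f"pics/{n}_{tag}.png",p[:,:,::-1])
        D=W[...,:2]-O; x=D@c; y=D@l
        m=(z>.18)&(z<.2)&(x>-.52)&(x<.1)&(abs(y)<.065)&(p.min(-1)>150)
        if m.sum()>50:
            f=lambda a:(a[m].min()+a[m].max())/2
            print(n,"tank",m.sum(),round(f(x),4),round(f(y),4),"ext",np.ptp(x[m]).round(3),np.ptp(y[m]).round(3))
E
python3 - <<'E'
from h import *
robot.servo_line(w(-.30,.005,.032),max_speed=.07); st(); tank("3")
robot.servo_line(w(-.115,0,.032),max_speed=.06); st(); tank("4")
E
python3 -c "
import cv2,numpy as np
a=cv2.imread('pics/scene_4.png');b=cv2.imread('pics/side_4.png')
cv2.imwrite('pics/c4.png',cv2.resize(np.hstack([a[80:340,60:400],b[80:340,100:440]]),(800,306),interpolation=2))"
```

```text
t 8.37 cradle [-0.3001  0.005   0.032 ] F [-0.6  4.2  0.8] w 0.0601
scene tank 582 -0.3115 0.0033 ext 0.198 0.082
side tank 501 -0.3129 0.0039 ext 0.198 0.082
 t 11.7 cradle [-0.1151  0.      0.032 ] F [-0.7  4.9  0.4] w 0.06
scene tank 719 -0.125 -0.0021 ext 0.198 0.084
side tank 684 -0.1278 -0.0 ext 0.197 0.081
```

View pics/c4.png

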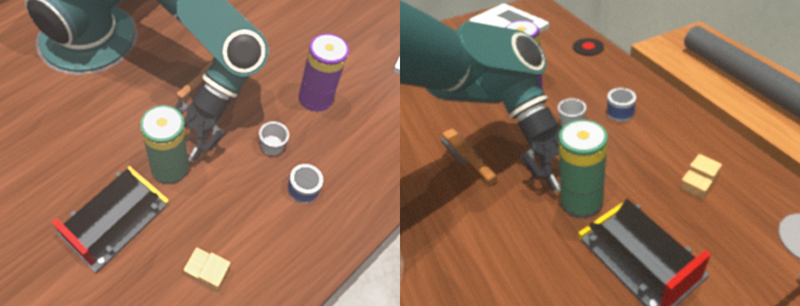

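The tank stands upright just short of the sill, centred laterally to within about 1 mm. Now I'll creep to contact while watching the force.

```bash
python3 - <<'E'
from h import *
robot.servo_line(w(-.098,0,.032),max_speed=.03)
x=-.098
while x<-.078:
    x+=.002
    robot.servo_line(w(x,0,.032),max_speed=.02); s=robot.observe(); f=s['wrist_force'][:2]@-c
    print(round(x,4),round(f,1),round(s['time'],2))
    if f>9: break
tank("5")
E
```

```text
-0.096 2.8 12.77
-0.094 2.8 13.02
-0.092 8.0 13.27
-0.09 22.2 13.52
scene tank 740 -0.1027 -0.0019 ext 0.196 0.083
side tank 719 -0.1048 -0.0006 ext 0.196 0.081
```

The tank touched the sill at TCP x ≈ -92 mm. Backing off, raising, and tipping along an arc.

```bash
python3 - <<'E'
from h import *
robot.servo_line(w(-.098,0,.032),max_speed=.05)
tank()
robot.servo_line(w(-.135,0,.05),max_speed=.1)
robot.servo_line(w(-.135,0,.153),max_speed=.12)
robot.servo_line(w(-.094,0,.153),max_speed=.06); st()
tank("6")
for t in range(3,30,3):
    T=np.deg2rad(t); x=-.0785*np.cos(T)+.130*np.sin(T); z=.020+.0785*np.sin(T)+.130*np.cos(T)
    robot.servo_line(w(x-.0135,0,z+.003),max_speed=.05); s=robot.observe(); print(t,round(x,3),round(z,3),np.round(s['wrist_force'],1),round(s['time'],2))
    f=np.linalg.norm(s['wrist_force'])
    if f>35: break
    if t in(9,18,27): cv2.imwrite(f"pics/tip{t}.png",vision.camera("side")[0][:,:,::-1])
cv2.imwrite(f"pics/tipend.png",vision.camera("scene")[0][:,:,::-1])
E
python3 -c "
import cv2,numpy as np
I=[cv2.imread(f'pics/{n}.png') for n in ('side_6','tip9','tip27','tipend')]
I=[i[100:370,150:420] for i in I[:3]]+[I[3][80:350,60:330]]
cv2.imwrite('pics/tips.png',cv2.resize(np.hstack(I),(800,200),interpolation=2))"
```

```text
scene tank 742 -0.1066 -0.0022 ext 0.203 0.084
side tank 703 -0.1084 -0.0008 ext 0.202 0.081
 t 16.43 cradle [-0.094 -0.     0.153] F [-0.3 -0.1  0.7] w 0.06
scene tank 731 -0.0447 -0.0021 ext 0.082 0.084
side tank 736 -0.0476 -0.0005 ext 0.081 0.082
3 -0.072 0.154 [-0.2  3.4  1.2] 16.87
6 -0.064 0.157 [-0.   2.7  1.2] 17.18
9 -0.057 0.161 [0.  2.1 0.4] 17.48
12 -0.05 0.163 [-0.1  0.8 -0.3] 17.84
15 -0.042 0.166 [0.5 0.6 0.1] 18.15
18 -0.034 0.168 [-0.5  1.7 -0.8] 18.46
21 -0.027 0.169 [-0.5  0.9  0.2] 18.82
24 -0.019 0.171 [0.9 0.8 0.9] 19.12
27 -0.011 0.171 [ 0.2 -0.4  0.7] 19.43
```

View pics/tips.png

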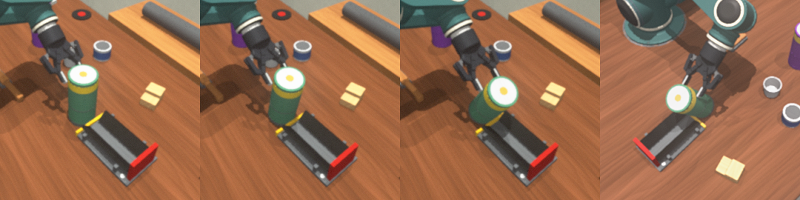

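The tank stood centred at the sill and is now leaning over it towards the stop, near balance. Continuing slowly.

```bash
python3 - <<'E'
from h import *
for t in (29,31,33,35,37,39,42):
    T=np.deg2rad(t); x=-.0785*np.cos(T)+.130*np.sin(T); z=.020+.0785*np.sin(T)+.130*np.cos(T)
    robot.servo_line(w(x-.0135,0,z+.003),max_speed=.03); s=robot.observe(); print(t,round(x,3),round(z,3),np.round(s['wrist_force'],1),round(s['time'],2))
robot.sleep(.3)
cv2.imwrite(f"pics/t2a.png",vision.camera("scene")[0][:,:,::-1])
cv2.imwrite(f"pics/t2b.png",vision.camera("side")[0][:,:,::-1])
E
python3 -c "
import cv2,numpy as np
cv2.imwrite('pics/t2.png',cv2.resize(np.hstack([cv2.imread('pics/t2a.png')[80:350,60:330],cv2.imread('pics/t2b.png')[100:370,150:420]]),(800,400),interpolation=2))"
```

```text
29 -0.006 0.172 [ 0.8  0.6 -0.8] 19.86
31 -0.0 0.172 [ 0.3 -0.5 -0.7] 20.18
33 0.005 0.172 [-0.1 -0.3 -0.4] 20.51
35 0.01 0.172 [-0.3 -0.1  0.2] 20.83
37 0.016 0.171 [ 0.1 -0.3 -0.5] 21.16
39 0.021 0.17 [0.6 0.3 0.2] 21.48
42 0.029 0.169 [ 1.1 -0.4  0.2] 21.9
```

View pics/t2.png

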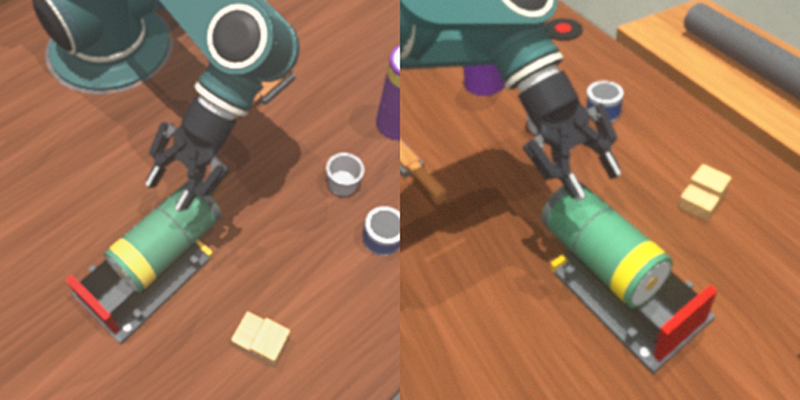

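The tank lies in the V with its yellow band towards the stop and its foot overhanging the sill. Now I'll retreat, come round behind the foot and push.

```bash
python3 - <<'E'
from h import *
robot.servo_line(w(-.04,0,.205),max_speed=.12)
robot.servo_line(w(-.15,0,.17),max_speed=.15)
set_gripper(.03)
robot.servo_line(w(-.15,0,.07),max_speed=.1); st()
for n in ("scene","side"):
    p,W=cloud(n); cv2.imwrite(f"pics/{n}_7.png",p[:,:,::-1]); D=W[...,:2]-O; x=D@c;y=D@l;z=W[...,2]
    m=(z>.095)&(z<.125)&(x>-.08)&(x<.25)&(abs(y)<.06)
    h=np.median(z[m&(z>np.percentile(z[m],80))]); print(n,"x",np.percentile(x[m],[1,99]).round(3),"z",h.round(3))
    for a,b in ((.0,.03),(.08,.12)):
        k=m&(x>a)&(x<b)&(z>.105); print("  y mid",((y[k].min()+y[k].max())/2).round(4))
for x in np.arange(-.09,-.02,.01):
    robot.servo_line(w(x,0,.07),max_speed=.05); s=robot.observe(); f=s['wrist_force']; print(round(x,3),np.round(f,1),round(s['time'],2))
    if f[:2]@-c>30: break
E
```

```text
t 25.45 cradle [-0.1501  0.0003  0.0706] F [0.7 0.2 0.6] w 0.0298
scene x [-0.046  0.141] z 0.111
  y mid 0.0036
  y mid 0.0022
side x [-0.047  0.14 ] z 0.111
  y mid -0.0013
  y mid -0.0011
-0.09 [0.5 0.2 0.1] 26.9
-0.08 [0.5 1.  0.2] 27.25
-0.07 [ 0.1 -0.2  0.2] 27.6
-0.06 [-0.4 -0.   0.7] 27.95
-0.05 [-0.2  0.1 -0.3] 28.3
-0.04 [ 0.5  0.2 -0. ] 28.65
-0.03 [ 0.5  1.1 -0.3] 29.0
```

```bash
python3 - <<'E'
from h import *
I=[]
st()
for n,s in (("scene",np.s_[120:340,60:330]),("side",np.s_[150:370,170:440])):
    p,W=cloud(n); I.append(p[s]); D=W[...,:2]-O; x=D@c;y=D@l;z=W[...,2]
    m=(z>.095)&(z<.125)&(x>-.08)&(x<.25)&(abs(y)<.06)
    print(n,"x",np.percentile(x[m],[1,99]).round(3))
cv2.imwrite("pics/s8.png",cv2.resize(np.hstack(I),(800,326),interpolation=2)[:,:,::-1])
E
```

```text
t 29.0 cradle [-0.03 -0.    0.07] F [ 0.5  1.1 -0.3] w 0.0301
scene x [-0.077  0.178]
side x [-0.078  0.178]
```

View pics/s8.png

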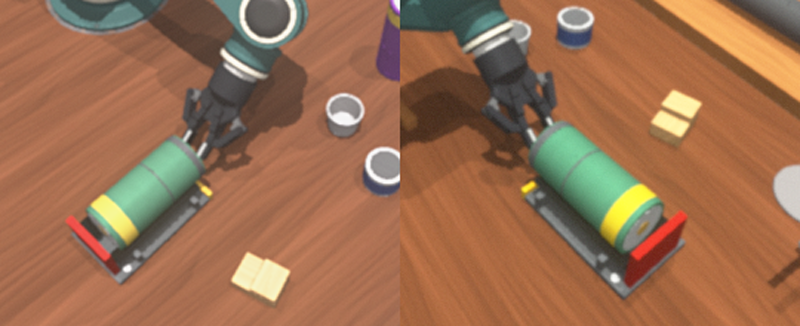

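The tank has slid 38 mm with little force, and its head is about 20 mm from the stop. Continuing until it is firmly home.

```bash
python3 - <<'E'
from h import *
robot.servo_line(w(-.018,0,.07),max_speed=.04)
x=-.018
while x<0.004:
    x+=.002
    robot.servo_line(w(x,0,.07),max_speed=.02); s=robot.observe(); f=s['wrist_force'][:2]@-c
    print(round(x,4),round(f,1),round(s['time'],2))
    if f>18: break
I=[]
for n,sl in (("scene",np.s_[120:340,60:330]),("side",np.s_[150:370,170:440])):
    p,W=cloud(n); I.append(p[sl])
robot.servo_line(w(x-.03,0,.075),max_speed=.06)
robot.servo_line(w(-.16,0,.16),max_speed=.12); robot.sleep(.5); st()
for n,sl in (("scene",np.s_[120:340,60:330]),("side",np.s_[150:370,170:440])):
    p,W=cloud(n); I.append(p[sl]); D=W[...,:2]-O; X=D@c;Y=D@l;z=W[...,2]; cv2.imwrite(f"pics/{n}_9.png",p[:,:,::-1])
    m=(z>.095)&(z<.125)&(X>-.08)&(X<.25)&(abs(Y)<.06)
    print(n,"x",np.percentile(X[m],[1,99]).round(3),"z",np.percentile(z[m],95).round(3))
    m=(z>.07)&(z<.095)&(X>.195)&(X<.225)&(abs(Y)<.055)
    print(" stop x",np.percentile(X[m],[2,50,98]).round(3))
cv2.imwrite("pics/s9.png",cv2.resize(np.vstack([np.hstack(I[:2]),np.hstack(I[2:])]),(736,600),interpolation=2)[:,:,::-1])
E
```

```text
-0.016 3.7 29.8
-0.014 4.2 30.05
-0.012 3.8 30.3
-0.01 4.8 30.55
-0.008 14.1 30.8
-0.006 46.7 31.05
 t 33.71 cradle [-0.16 -0.    0.16] F [ 0.2  0.3 -0.1] w 0.0301
scene x [0.013 0.2  ] z 0.112
 stop x [0.197 0.206 0.212]
side x [0.013 0.199] z 0.112
 stop x [0.197 0.206 0.211]
```

View pics/s9.png

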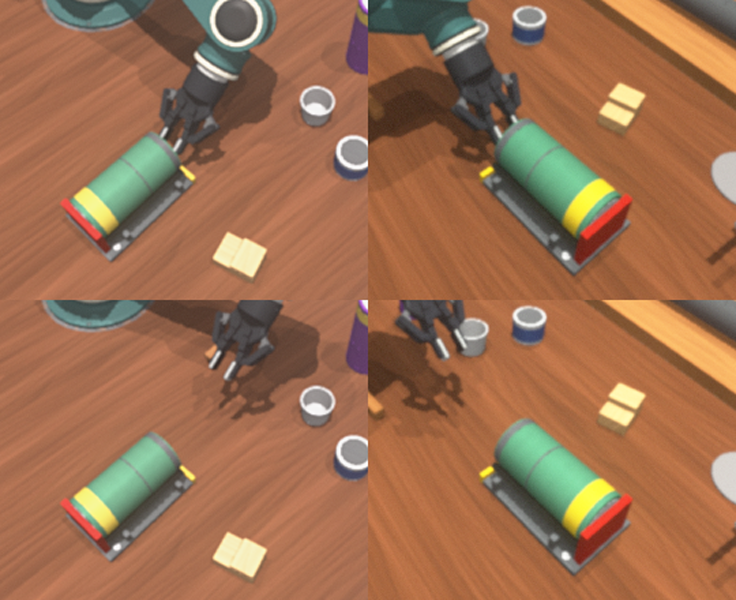

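View pics/scene_9.png

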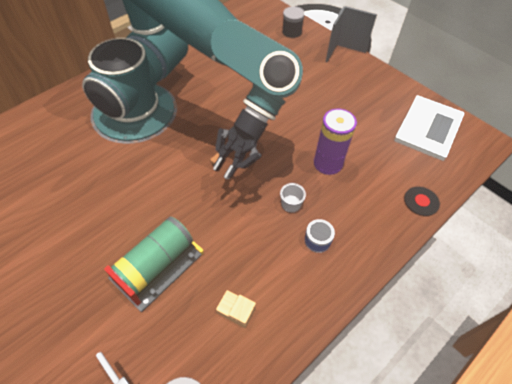

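The tank is home, with its head at the red stop (110,275). The gripper is clear. One last check: lift the arm, confirm the brush hasn't moved, then hand in.

```bash
python3 - <<'E'
from h import *
robot.servo_line(w(-.2,0,.3),max_speed=.15)
robot.sleep(.3)
for n,R in (("scene",[(.623,.129),(.755,.098),(.352,.145),(.768,-.189)]),("side",[(.62,.13),(.751,.098),(.348,.147),(.765,-.188)])):
    p,W=cloud(n); z=W[...,2]; f=np.load(f"{n}0.npz"); W0=f['W']
    for r in R:
        o=[]
        for V in (W0,W):
            m=(np.abs(V[...,0]-r[0])<.06)&(np.abs(V[...,1]-r[1])<.12)&(V[...,2]>.018)&(V[...,2]<.065)
            if r[0]<.36: m&=V[...,2]<.034
            else: m&=np.abs(V[...,1]-r[1])<.06
            o.append(np.median(V[m],0).round(3)[:2] if m.any() else None)
        print(n,r,o)
    D=W[...,:2]-O; X=D@c;Y=D@l
    m=(z>.095)&(z<.125)&(X>-.08)&(X<.25)&(abs(Y)<.06)
    print(n,"tank x",np.percentile(X[m],[1,99]).round(3))
st()
workorder.finish_job()
E
```

```text
scene (0.623, 0.129) [array([0.621, 0.135]), array([0.621, 0.135])]
scene (0.755, 0.098) [array([0.759, 0.09 ]), array([0.759, 0.089])]
scene (0.352, 0.145) [array([0.357, 0.153]), array([0.357, 0.15 ])]
scene (0.768, -0.189) [array([ 0.757, -0.197]), array([ 0.757, -0.197])]
scene tank x [0.014 0.2  ]
side (0.62, 0.13) [array([0.62 , 0.132]), array([0.622, 0.132])]
side (0.751, 0.098) [array([0.741, 0.086]), array([0.742, 0.086])]
side (0.348, 0.147) [array([0.35 , 0.148]), array([0.35 , 0.149])]
side (0.765, -0.188) [array([ 0.745, -0.198]), array([ 0.745, -0.198])]
side tank x [0.012 0.199]
 t 35.33 cradle [-0.1999 -0.      0.2998] F [-0.4  0.   0.9] w 0.0304
the job is handed in; nothing more can be done
```

The green tank is lying in the cradle's V with its yellow-banded head against the red stop, and I handed the job in at about 35 s.

I slid it upright between both fingertips until it touched the middle of the sill, centred to within about 2 mm. I then tipped it over the sill and pushed its foot until the force rose sharply, and backed the gripper away.

**Last checks:**
- **Tank position:** both cameras put the tank between about x = 13 and 200 mm in the cradle. That matches the home position of 10 to 200 mm, with the top at z = 112 mm.
- **Other objects:** the tin, chock and pot show no change beyond about 2 mm. The brush showed a 3 mm difference in one view, where the arm partly hides it, and 1 mm in the other; I don't think it moved.
- **Forces:** the final push against the stop read 46.7 N at the wrist, the highest I saw and well under the 120 N limit. That push went through the fingertips, not the arm or the gripper's body.
- **Calibration disagreement:** the two cameras differed by about 4 mm in x, so I used the average.

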